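Empty the grinding jar into the sieve

ROBOT

A 7-joint arm with a two-finger parallel gripper is mounted at the origin on the work surface. World frame = base frame: x ahead of the robot, y to its left, z up, the work surface at z = 0. Lengths are in m, angles in rad, forces in N, time in s.
With the tool pointing down it reaches from about 0.4 to 0.85 m from the base axis. Payload 10.4 kg.
Tool frame: the origin (TCP) lies between the finger pads; the fingertips stand manip.tip_extent ahead of it and the grasp point (between the pads) lies 6 mm ahead of it (manip.tip_extent is the distance from the TCP to the fingertips, in m); z points along the fingers, y is the line along which they close (so a half turn about z gives the same grasp; the last joint's range is limited). The gripper opens to 85 mm and grips with 20 to 120 N. Pads are 22 mm wide; open, the fingers measure 114 mm over their backs; the gripper's body (76 mm by 85 mm) begins 54 mm behind the grasp point. The pads swing forward as they close: fully open they stand 13 mm farther back than shut.
Start: joints at [-1.255, 0.332, -0.065, 1.46, 0.022, 1.35, -0.088], TCP at [0.208, 0.589, 0.256] pointing down, gripper open.
Joint ranges: [-2.6, 2.6], [-0.5, 2.12], [-1.47, 1.34], [0.16, 2.42], [-1.27, 4.41], [0.06, 2.06], [-2.6, 2.6]. Speed limits (rad/s): [2.22, 2.22, 2.79, 2.79, 3.14, 3.14, 3.14].

INTERFACE

Orientations are given as a unit quaternion [x, y, z, w].
In Python, from workcell import get_obs, optics, workorder, manip gives the robot as it stands.
- The arm moves only by the tool jog_arm, never from a script. Its argument "increments" is a list of rows, each a list of 7 numbers: the shift along the tool's x, y, z in m, then the turn, a rotation vector about the tool's x, y, z in rad, then the opening, from -1 (shut) to 1 (fully open). A call has 1 to 5 rows; each row is the pose to reach, as a shift and turn from the pose commanded when the call began, along the tool's axes at that moment; what a row does not reach only later rows make up. A row lasts 1/12 s, in which the tool goes at most 41.7 mm and 7.16 degrees, less where a joint would pass 70% of its speed; a pose out of reach is approached as far as the arm can. A call with a gripper value outside its range is refused whole. The fingers move at their own pace and stop on an object; "grip_force" is the grip in N (left out, the last holds). Time passes only in rows, so rows that repeat a pose let the fingers close. It gives the time, the measured TCP pose, the force, the opening and the grip force at its end, in the units of the state.
- get_obs(): the state, without advancing time (a new reading comes with each control period).
- optics.camera(name): name is "scene" or "top" or "wrist"; returns a dict with "color" (384x512x3 uint8, red, green, blue), "depth" (384x512 float32, m along the optical axis (not along the pixel's ray), 0 where there is no reading), "K" (3x3 intrinsics, pixels), "k1" (the pictures are not rectified: a ray, as slopes to the right and down, at radius r is drawn at 1 + k1 r^2 times it, then the intrinsics apply), "R" (3x3) and "t" (3): a world point X has camera coordinates R X + t. Camera axes: x right, y down, z forward; pixel columns grow to the right and rows downward; lengths in m; the calibration is good to about 2 mm. A picture is of the moment at which its call begins.
- workorder.hand_in(): hands the job in; it is judged then, once.
The state is a dict: "clock": time; "joint_pos": joint angles; "joint_velocities": joint speeds; "tau": joint torques, N m; "position": TCP position; "ee_rot": TCP orientation; "ft_force": force on the tool from outside, world axes, zero at the start; "torque": the same for the moment, N m; "grip_width": opening from 0.0 (shut) to 1.0 (fully open); "grasp_force": force on a finger pad.
Only numpy, scipy, OpenCV 4.12 (cv2) and the standard library are available. Lean on these libraries where they do the work, as an engineer would, in place of code of your own. Each camera call takes 0.05 s, during which the arm holds its last target. There are 200 camera calls.

TASK

Collect all five grinding stones in the round sieve: tip the four in the steel jar out over it, and add the one lying loose on the bench. Then stand the empty jar upright in the middle of the adjustable stand's platform, lowering it gently until it rests there before you let go. Leave the other things on the bench alone.

Things in the scene. Friction and masses are not known exactly. Their poses are not given: they have to be found in the camera images.
- jar: Open steel grinding jar, a plain slightly tapered tumbler: 90 mm tall, outer diameter 58 mm at the base and 66 mm at the rim, wall 3 mm, floor 5 mm thick, about 250 g. Origin at the centre of its underside, z towards its mouth. It starts standing on the bench with four stones in it.
- sieve: Round aluminium test sieve standing on the bench, an open shallow pan: outer diameter 200 mm, 50 mm high, wall 3 mm, floor 4 mm thick. Origin at the centre of its underside, z up.
- stand: Fixed height-adjustable round stand: blue foot disc 124 mm across, aluminium column, and on top a round flat aluminium platform 130 mm across, centred over the foot. Origin at the centre of the foot on the bench, z up. The platform's top has been clamped somewhere between 60 and 110 mm above the bench; its height is NOT reported, so look or feel for it.
- stone0: Reddish-brown grinding stone, a cylinder 20 mm in diameter and 20 mm long with rounded edges, 16 g. Origin at its centre, z along its axis. Starts in the jar.
- stone1: Reddish-brown grinding stone, a cylinder 20 mm in diameter and 20 mm long with rounded edges, 16 g. Origin at its centre, z along its axis. Starts in the jar.
- stone2: Reddish-brown grinding stone, a cylinder 20 mm in diameter and 20 mm long with rounded edges, 16 g. Origin at its centre, z along its axis. Starts in the jar.
- stone3: Reddish-brown grinding stone, a cylinder 20 mm in diameter and 20 mm long with rounded edges, 16 g. Origin at its centre, z along its axis. Starts in the jar.
- stray: The fifth grinding stone, like the others (20 mm diameter, 20 mm long, origin at its centre), standing on end on the bench outside the jar.
- flask: Small amber bottle with a black cap, 42 mm diameter, 85 mm tall. Bystander, to be left alone. Origin at the centre of its underside, z up.
- beaker: Empty glass beaker, 72 mm diameter, 95 mm tall. Bystander, to be left alone. Origin at the centre of its underside, z up.
- mortar: White porcelain mortar (bowl), 110 mm diameter, 60 mm tall. Bystander, to be left alone. Origin at the centre of its underside, z up.
- burner: Gas burner: foot 84 mm across, upright tube 148 mm tall. Bystander, to be left alone. Origin at the centre of its underside, z up.
- dishes: Stack of three petri dishes, 90 mm across, 45 mm tall. Bystander, to be left alone. Origin at the centre of its underside, z up.

How it is judged:
By the outcome, as a careful person would: the job done as asked, in the order asked, and still so for the second after the job is handed in, with the robot touching nothing.
It also fails if it takes over 72 s, if anything falls off the work surface, if the arm or the gripper's body presses on something with over 40 N, if the wrist force passes 120 N, or if a joint passes its speed limit or range.

## Working session

There is one attempt and no reset: what is moved stays moved. The work goes in short steps, Python scripts to look and compute and a tool call to move; the robot and the scene stay as the last step left them, time stands still between calls to the robot, and variables do not carry over. Pictures are saved under pics/ and viewed, at most 10 in all, crops included, and the job is handed in when it is done.

Besides the shell and the picture viewer there is one more tool, called after "Request:" by a JSON object that holds its "method" and its "body". jog_arm: Moves the arm, as the interface text tells. Its arguments: {"type":"object","properties":{"increments":{"type":"array"},"grip_force":{"type":"number"}},"required":["increments"]}

```bash
mkdir -p pics
cat > h.py <<'E'
import numpy as np, cv2
from scipy.spatial.transform import Rotation as Rot
from workcell import get_obs, optics, workorder, manip
def shot(n,name=None):
    c=optics.camera(n)
    if name: cv2.imwrite(f'pics/{name}.png',c['color'][:,:,::-1])
    return c
def rays(c,uv):
    uv=np.atleast_2d(np.asarray(uv,float)); d=np.array([c['k1'],0,0,0,0.])
    K=np.asarray(c['K'],float)
    # r_d = r(1+k1 r^2): opencv model
    p=cv2.undistortPoints(uv.reshape(-1,1,2),K,d)[:,0]
    return np.c_[p,np.ones(len(p))]
def onplane(c,uv,z):
    R=np.asarray(c['R']);t=np.asarray(c['t']); o=-R.T@t; w=rays(c,uv)@R
    return o+w*((z-o[2])/w[:,2])[:,None]
def cloud(c):
    h,w=c['depth'].shape; v,u=np.mgrid[:h,:w]
    r=rays(c,np.c_[u.ravel(),v.ravel()]); X=(r*c['depth'].reshape(-1,1)-c['t'])@np.asarray(c['R'])
    X[c['depth'].ravel()==0]=np.nan
    return X.reshape(h,w,3)
def intool(p):
    o=get_obs(); return Rot.from_quat(o['ee_rot']).inv().apply(np.asarray(p)-o['position'])
E
python3 - <<'E'
from h import *
o=get_obs();print({k:np.round(v,3).tolist() for k,v in o.items()}, manip.tip_extent)
a=shot('scene','s0');b=shot('top','t0')
for c in(a,b): print((-np.asarray(c['R']).T@c['t']).round(3),c['k1'],np.asarray(c['K'])[0,0])
cv2.imwrite('pics/a0.png',cv2.resize(np.hstack([a['color'],b['color']])[:,:,::-1],(800,300)))
E
```

```text
{'clock': 0.0, 'joint_pos': [-1.255, 0.333, -0.065, 1.461, 0.022, 1.35, -0.088], 'joint_velocities': [-0.0, 0.002, -0.0, -0.0, 0.001, -0.0, 0.001], 'tau': [0.0, -62.545, 0.05, -39.16, 0.016, 0.01, 0.0], 'position': [0.208, 0.589, 0.256], 'ee_rot': [0.169, 0.986, -0.001, -0.0], 'ft_force': [0.319, 0.003, -0.012], 'torque': [0.035, -0.007, 0.03], 'grasp_force': 0.0, 'grip_width': 1.003} 0.025
[ 0.994 -0.641  0.675] -0.032265860392208 394.65464130173325
[0.406 0.086 1.28 ] -0.06889071349271417 490.1622762578039
```

View pics/t0.png

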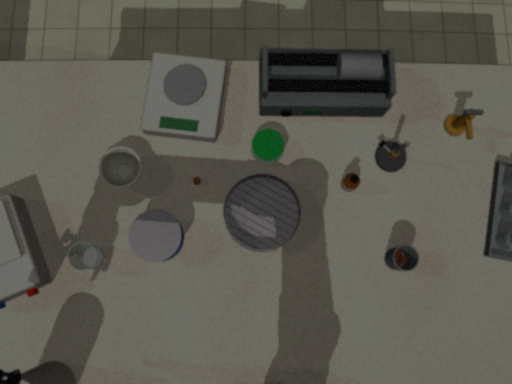

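View pics/s0.png

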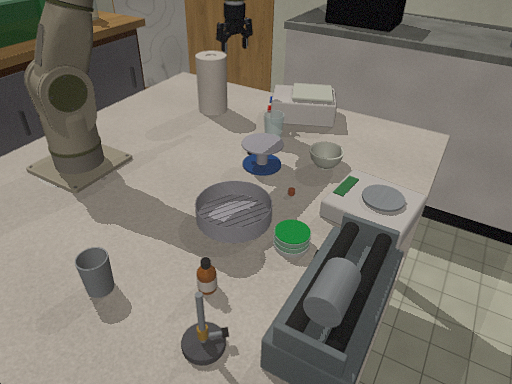

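The top view shows the jar at (402,258), the sieve at (262,212), the stand platform at (156,236) and the stray at (197,181). The flask is at (352,181), with the dishes, mortar and beaker around them. In the scene view the jar is upright at (95,272) and the stray is at (291,191).

Run:
```python
from h import *
c=shot('top');X=cloud(c);s=shot('scene');Y=cloud(s)
allp=np.vstack([X.reshape(-1,3),Y.reshape(-1,3)])
def at(n,u,v,r,lo,hi,P=X):
    q=P[v-r:v+r,u-r:u+r].reshape(-1,3);q=q[(q[:,2]>lo)&(q[:,2]<hi)]
    (cx,cy),rad=cv2.minEnclosingCircle(q[:,:2].astype(np.float32))
    print(n,len(q),'circ',round(cx,4),round(cy,4),round(rad,4),'z pct',np.percentile(q[:,2],[5,50,95]).round(4))
at('jar rim',402,258,25,.08,.1)
at('sieve rim',262,212,45,.044,.056)
at('stand',156,236,34,.055,.115)
at('stray',197,181,10,.012,.03)
at('flask',352,181,15,.05,.1);at('dishes',268,145,22,.035,.06);at('mortar',120,167,28,.05,.07);at('beaker',85,255,25,.08,.11);at('burner',391,155,28,.01,.16)
at('bench',330,300,10,-.05,.05)
# scene crosscheck
at('stand S',262,144,22,.055,.115,Y);at('stray S',291,191,8,.012,.03,Y);at('jar S',95,258,22,.08,.1,Y)
# color circle fits
g=cv2.cvtColor(c['color'],cv2.COLOR_RGB2HSV)
hs=g[:,:,0];m=(((hs<12)|(hs>170))&(g[:,:,1]>110)&(g[:,:,2]>40)).astype(np.uint8)
n,l,st,ce=cv2.connectedComponentsWithStats(m)
for i in range(1,n):
    if st[i,4]>15: print(ce[i].round(1),st[i],onplane(c,ce[i],.02).round(4))
for n,uv,z in(('jar',(402,258),.09),('sieve',(262,212),.05),('stand',(156,236),.08)): print(n,onplane(c,uv,z).round(4))
```

```text
jar rim 153 circ 0.4364 -0.3155 0.0332 z pct [0.081  0.0885 0.0926]
sieve rim 322 circ 0.554 0.0338 0.1001 z pct [0.0454 0.0492 0.0533]
stand 2232 circ 0.4902 0.2982 0.0658 z pct [0.0775 0.0814 0.0851]
stray 44 circ 0.639 0.2042 0.0094 z pct [0.0144 0.0197 0.023 ]
flask 177 circ 0.6331 -0.1955 0.0205 z pct [0.0518 0.0604 0.0856]
dishes 914 circ 0.7295 0.0177 0.045 z pct [0.0401 0.0445 0.0484]
mortar 438 circ 0.6662 0.3965 0.055 z pct [0.0524 0.0586 0.0634]
beaker 218 circ 0.4405 0.4713 0.0362 z pct [0.082  0.0925 0.0972]
burner 822 circ 0.7094 -0.3109 0.0442 z pct [0.0132 0.0186 0.1264]
bench 399 circ 0.3312 -0.1416 0.035 z pct [-0.0047 -0.0006  0.0038]
stand S 867 circ 0.4834 0.354 0.1254 z pct [0.0644 0.0822 0.0844]
stray S 35 circ 0.6394 0.204 0.0129 z pct [0.0131 0.0196 0.0225]
jar S 330 circ 0.4366 -0.3171 0.0349 z pct [0.0806 0.0874 0.0915]
[196.4 180.2] [194 177   6   7  32] [[0.6386 0.2038 0.02  ]]
[400.2 257.7] [396 250  11  17  79] [[ 0.4368 -0.3239  0.02  ]]
[ 31.6 291.4] [ 26 288  12   8  70] [[0.3504 0.6196 0.02  ]]
jar [[ 0.4345 -0.3056  0.09  ]]
sieve [[0.552  0.0341 0.05  ]]
stand [[0.4889 0.2947 0.08  ]]
```

Run:
```python
from h import *
for z in(.1,.028): print(intool([.639,.204,z]).round(4))
print([a for a in dir(manip) if a[0]!='_'])
```

```text
[-0.5349 -0.2199  0.1561]
[-0.5348 -0.2198  0.2281]
['MotionError', 'tip_extent']
```

Request:
{"method": "jog_arm", "body": {"increments": [[-0.038,-0.0155,0,0,0,0,0.2],[-0.076,-0.031,0,0,0,0,0.2],[-0.114,-0.0465,0,0,0,0,0.2],[-0.152,-0.062,0,0,0,0,0.2],[-0.19,-0.078,0,0,0,0,0.2]]}}

```text
clock: 0.62
position: [0.3622, 0.4512, 0.2563]
ee_rot: [0.169, 0.986, 0.0, -0.0]
ft_force: [-0.2, 0.0, -1.7]
grip_width: 0.599
grasp_force: 0.0
```

Request:
{"method": "jog_arm", "body": {"increments": [[-0.038,-0.0155,0,0,0,0,0.2],[-0.076,-0.031,0,0,0,0,0.2],[-0.114,-0.0465,0,0,0,0,0.2],[-0.152,-0.062,0,0,0,0,0.2],[-0.19,-0.078,0,0,0,0,0.2]]}}

```text
clock: 1.03
position: [0.5154, 0.3145, 0.2564]
ee_rot: [0.168, 0.986, 0.0, 0.0]
ft_force: [1.0, 1.2, 0.9]
grip_width: 0.601
grasp_force: 0.0
```

Request:
{"method": "jog_arm", "body": {"increments": [[-0.038,-0.0155,0,0,0,0,0.2],[-0.076,-0.031,0.02,0,0,0,0.2],[-0.114,-0.0465,0.05,0,0,0,0.2],[-0.1549,-0.0639,0.08,0,0,0,0.2],[-0.1549,-0.0639,0.12,0,0,0,0.2]]}}

```text
clock: 1.45
position: [0.6393, 0.2035, 0.1532]
ee_rot: [0.171, 0.985, 0.0, 0.003]
ft_force: [1.2, -0.1, -0.2]
grip_width: 0.601
grasp_force: 0.0
```

Run:
```python
from h import *
o=get_obs();print({k:np.round(v,3).tolist() for k,v in o.items() if k in('clock','position','ee_rot','joint_pos','ft_force')})
c=shot('wrist','w1');print(-np.asarray(c['R']).T@c['t'],intool([.639,.204,.028]).round(4))
X=cloud(c);g=cv2.cvtColor(c['color'],cv2.COLOR_RGB2HSV);hs=g[:,:,0]
m=(((hs<12)|(hs>170))&(g[:,:,1]>110)&(g[:,:,2]>40)).astype(np.uint8)
n,l,st,ce=cv2.connectedComponentsWithStats(m)
for i in range(1,n):
    if st[i,4]>60:
        P=X[l==i];T=P[P[:,2]>.015]; print(ce[i].round(0),st[i],np.nanmean(T,0).round(4),np.nanmin(T,0).round(3),np.nanmax(T,0).round(3))
```

```text
{'clock': 1.45, 'joint_pos': [-0.548, 0.5, 0.234, 1.469, -0.118, 1.182, 0.93], 'position': [0.639, 0.204, 0.153], 'ee_rot': [0.171, 0.985, 0.0, 0.003], 'ft_force': [1.223, -0.139, -0.168]}
[0.56322016 0.23042842 0.26986247] [-0.0023  0.005   0.1143]
[254. 191.] [246 182  17  18 241] [0.6393 0.2046 0.0193] [0.631 0.196 0.016] [0.648 0.213 0.021]
```

Request:
{"method": "jog_arm", "body": {"increments": [[0,0,0.035,0,0,0,0.0],[0,0,0.07,0,0,0,0.0],[0,0,0.095,0,0,0,0.0],[0,0,0.107,0,0,0,0.0],[0,0,0.107,0,0,0,0.0]]}}

```text
clock: 1.92
position: [0.6328, 0.2078, 0.0413]
ee_rot: [0.168, 0.986, -0.001, -0.002]
ft_force: [-0.5, 0.7, 0.4]
grip_width: 0.503
grasp_force: 0.0
```

Request:
{"method": "jog_arm", "body": {"increments": [[0,0,0,0,0,0,0.0],[0,0,0,0,0,0,-1],[0,0,0,0,0,0,-1],[0,0,0,0,0,0,-1],[0,0,0,0,0,0,-1]], "grip_force": 30}}

```text
clock: 2.33
position: [0.6354, 0.2085, 0.0457]
ee_rot: [0.169, 0.986, 0.001, 0.001]
ft_force: [-0.6, -0.8, -0.3]
grip_width: 0.0
grasp_force: 0.0
```

Request:
{"method": "jog_arm", "body": {"increments": [[0,0,-0.01,0,0,0,0.0],[0,0,-0.01,0,0,0,0.0],[0,0,-0.01,0,0,0,0.0],[0,0,-0.01,0,0,0,0.0],[0,0,-0.01,0,0,0,0.0]]}}

```text
clock: 2.75
position: [0.6347, 0.2082, 0.0544]
ee_rot: [0.169, 0.986, 0.0, -0.0]
ft_force: [-0.6, -0.6, 0.1]
grip_width: 0.501
grasp_force: 0.0
```

```bash
cat >> h.py <<'E'
def red(c,lo,hi,amin=40):
    X=cloud(c);g=cv2.cvtColor(c['color'],cv2.COLOR_RGB2HSV);hs=g[:,:,0]
    m=(((hs<12)|(hs>170))&(g[:,:,1]>110)&(g[:,:,2]>40)).astype(np.uint8)
    n,l,st,ce=cv2.connectedComponentsWithStats(m)
    for i in range(1,n):
        if st[i,4]>amin:
            P=X[l==i];T=P[(P[:,2]>lo)&(P[:,2]<hi)]
            if len(T): print(ce[i].round(0),st[i],np.nanmedian(T,0).round(4),np.nanmin(T,0).round(3),np.nanmax(T,0).round(3))
def st():
    o=get_obs();print({k:np.round(v,4).tolist() for k,v in o.items() if k in('clock','position','ee_rot','joint_pos','ft_force','grip_width')});return o
E
python3 - <<'E'
from h import *
st();c=shot('wrist','w2');red(c,.01,.04);t=shot('top');red(t,.01,.04,15)
st();print(intool([.6385,.2043,.028]).round(4))
E
```

```text
{'clock': 2.75, 'joint_pos': [-0.5404, 0.5983, 0.2118, 1.5446, -0.14, 1.0138, 0.9418], 'position': [0.6347, 0.2082, 0.0544], 'ee_rot': [0.1686, 0.9857, 0.0, -0.0001], 'ft_force': [-0.6194, -0.6244, 0.1134], 'grip_width': 0.5013}
[251. 248.] [238 235  27  26 551] [0.6392 0.2048 0.0194] [0.631 0.196 0.017] [0.649 0.213 0.021]
[400. 258.] [395 250  12  16  90] [ 0.436  -0.3222  0.0238] [ 0.418 -0.341  0.011] [ 0.457 -0.309  0.031]
[ 32. 291.] [ 26 288  12   8  70] [0.3481 0.6048 0.0338] [0.345 0.598 0.024] [0.355 0.632 0.039]
{'clock': 2.85, 'joint_pos': [-0.5404, 0.5985, 0.2117, 1.5446, -0.14, 1.0138, 0.9418], 'position': [0.6347, 0.2082, 0.0543], 'ee_rot': [0.1686, 0.9857, -0.0001, -0.0002], 'ft_force': [0.3837, -0.3694, 0.1094], 'grip_width': 0.5015}
[-0.0049 -0.0024  0.0263]
```

Request:
{"method": "jog_arm", "body": {"increments": [[-0.005,-0.0025,0.0,0,0,0,0.0],[-0.005,-0.0025,0.01,0,0,0,0.0],[-0.005,-0.0025,0.02,0,0,0,0.0],[-0.005,-0.0025,0.026,0,0,0,0.0],[-0.005,-0.0025,0.026,0,0,0,0.0]]}}

```text
clock: 3.27
position: [0.6373, 0.2038, 0.0258]
ee_rot: [0.169, 0.986, -0.001, -0.002]
ft_force: [0.0, 0.0, -0.3]
grip_width: 0.501
grasp_force: 0.0
```

Request:
{"method": "jog_arm", "body": {"increments": [[0,0,0,0,0,0,-1],[0,0,0,0,0,0,-1],[0,0,0,0,0,0,-1],[0,0,0,0,0,0,-1],[0,0,0,0,0,0,-1]], "grip_force": 30}}

```text
clock: 3.68
position: [0.6389, 0.2043, 0.0289]
ee_rot: [0.169, 0.986, 0.0, 0.0]
ft_force: [0.3, 1.2, -0.2]
grip_width: 0.217
grasp_force: 29.3
```

Request:
{"method": "jog_arm", "body": {"increments": [[0,0,-0.03,0,0,0,-1],[0,0,-0.06,0,0,0,-1],[0,-0.01,-0.08,0,0,0,-1],[0.004,-0.035,-0.08,0,0,0,-1],[0.008,-0.065,-0.08,0,0,0,-1]]}}

```text
clock: 4.1
position: [0.6103, 0.1472, 0.1103]
ee_rot: [0.167, 0.986, 0.001, 0.002]
ft_force: [0.6, -0.7, -0.5]
grip_width: 0.217
grasp_force: 29.4
```

Request:
{"method": "jog_arm", "body": {"increments": [[0.004,-0.03,0,0,0,0,-1],[0.008,-0.06,0,0,0,0,-1],[0.012,-0.09,0,0,0,0,-1],[0.0156,-0.12,0,0,0,0,-1],[0.0156,-0.1236,0,0,0,0,-1]]}}

```text
clock: 4.52
position: [0.5519, 0.0283, 0.1088]
ee_rot: [0.172, 0.985, -0.001, -0.0]
ft_force: [1.6, -0.7, 0.4]
grip_width: 0.216
grasp_force: 29.4
```

Request:
{"method": "jog_arm", "body": {"increments": [[0,0,0,0,0,0,-1],[0,0,0.02,0,0,0,-1],[0,0,0.045,0,0,0,-1],[0,0,0.065,0,0,0,-1],[0,0,0.07,0,0,0,-1]]}}

```text
clock: 4.93
position: [0.5523, 0.0355, 0.0356]
ee_rot: [0.168, 0.986, -0.0, -0.002]
ft_force: [-0.5, -0.4, -0.8]
grip_width: 0.215
grasp_force: 29.4
```

Request:
{"method": "jog_arm", "body": {"increments": [[0,0,0,0,0,0,-1],[0,0,0,0,0,0,-1]]}}

```text
clock: 5.1
position: [0.5544, 0.0349, 0.0392]
ee_rot: [0.168, 0.986, 0.0, 0.0]
ft_force: [-0.8, -0.4, 0.4]
grip_width: 0.217
grasp_force: 29.4
```

Request:
{"method": "jog_arm", "body": {"increments": [[0,0,0.004,0,0,0,-1],[0,0,0.004,0,0,0,0],[0,0,0.004,0,0,0,0],[0,0,-0.02,0,0,0,0],[0,0,-0.05,0,0,0,0]]}}

```text
clock: 5.52
position: [0.5523, 0.034, 0.0877]
ee_rot: [0.169, 0.986, -0.001, -0.002]
ft_force: [1.5, 1.2, 0.9]
grip_width: 0.5
grasp_force: 0.0
```

Request:
{"method": "jog_arm", "body": {"increments": [[0,0,-0.04,0,0,0,1],[0,0,-0.08,0,0,0.06,1],[0,0,-0.12,0,0,0.12,1],[0,0,-0.16,0,0,0.2,1],[0,0,-0.18,0,0,0.288,1]]}}

```text
clock: 5.93
position: [0.555, 0.034, 0.2745]
ee_rot: [0.31, 0.951, 0.002, 0.003]
ft_force: [-0.3, -0.7, 0.5]
grip_width: 1.001
grasp_force: 0.0
```

```bash
cat >> h.py <<'E'
def goal(p,az,e,roll=0):
    """tool axes for pointing along azimuth az, elevation -e (deg); returns shift and rotvec in tool axes"""
    o=get_obs();R0=Rot.from_quat(o['ee_rot']);a,b=np.radians([az,e])
    z=np.array([np.cos(b)*np.cos(a),np.cos(b)*np.sin(a),-np.sin(b)]);y=np.array([-np.sin(a),np.cos(a),0]);x=np.cross(y,z)
    R=Rot.from_matrix(np.c_[x,y,z])*Rot.from_euler('z',roll,degrees=True)
    g=np.asarray(p)-.006*z   # TCP from grasp point
    print('shift',R0.inv().apply(g-o['position']).round(4),'rot',(R0.inv()*R).as_rotvec().round(4),'tcp',g.round(4))
E
python3 - <<'E'
from h import *
t=shot('top');red(t,.0,.06,15);st()
goal([.4364,-.316,.30],-35.9,30)
E
```

```text
[400. 258.] [395 250  12  16  79] [ 0.4359 -0.3219  0.024 ] [ 0.418 -0.339  0.014] [ 0.457 -0.308  0.03 ]
[ 32. 291.] [ 26 288  12   8  72] [0.3525 0.6054 0.0513] [0.342 0.595 0.019] [0.36  0.634 0.058]
{'clock': 5.9833, 'joint_pos': [-0.4394, 0.161, 0.335, 1.6399, -0.0558, 1.3396, 0.8364], 'position': [0.556, 0.0341, 0.2767], 'ee_rot': [0.3137, 0.9495, 0.0028, 0.0043], 'ft_force': [0.6364, 0.4215, 2.8385], 'grip_width': 0.9949}
shift [-0.1075 -0.3523 -0.0284] rot [ 0.0012 -1.0407 -0.0147] tcp [ 0.4322 -0.313   0.303 ]
```

Request:
{"method": "jog_arm", "body": {"increments": [[-0.012,-0.038,-0.003,0,-0.11,0,1],[-0.024,-0.076,-0.006,0,-0.22,0,1],[-0.036,-0.114,-0.009,0,-0.33,0,1],[-0.048,-0.152,-0.012,0,-0.44,0,1],[-0.055,-0.18,-0.014,0,-0.54,0,1]]}}

```text
clock: 6.4
position: [0.4918, -0.1464, 0.2834]
ee_rot: [0.297, 0.916, -0.082, 0.257]
ft_force: [0.3, -1.8, 0.5]
grip_width: 0.999
grasp_force: 0.0
```

Run:
```python
from h import *
t=shot('top','t3');red(t,.0,.06,15);st()
goal([.4364,-.316,.24],-35.9,30)
```

```text
[261. 212.] [259 209   6   7  37] [0.5552 0.0354 0.0226] [0.547 0.028 0.017] [0.563 0.041 0.028]
[400. 257.] [395 249  12  18  87] [ 0.4386 -0.3221  0.0242] [ 0.418 -0.338  0.014] [ 0.459 -0.309  0.031]
[ 32. 291.] [ 26 288  12   8  70] [0.3527 0.6059 0.0513] [0.343 0.595 0.023] [0.36  0.633 0.058]
{'clock': 6.45, 'joint_pos': [-0.3634, -0.3036, 0.3185, 2.1342, 0.5444, 0.917, 0.6489], 'position': [0.4877, -0.1498, 0.2806], 'ee_rot': [0.2986, 0.9152, -0.0847, 0.2573], 'ft_force': [-1.493, -5.4874, -1.7762], 'grip_width': 1.0016}
shift [-0.0241 -0.1644  0.0591] rot [-0.0042 -0.4987 -0.0022] tcp [ 0.4322 -0.313   0.243 ]
```

Request:
{"method": "jog_arm", "body": {"increments": [[-0.005,-0.034,0.013,0,-0.1,0,1],[-0.01,-0.068,0.026,0,-0.2,0,1],[-0.015,-0.102,0.039,0,-0.3,0,1],[-0.02,-0.136,0.052,0,-0.4,0,1],[-0.024,-0.164,0.059,0,-0.5,0,1]]}}

```text
clock: 6.87
position: [0.4538, -0.2511, 0.2609]
ee_rot: [0.276, 0.865, -0.125, 0.4]
ft_force: [0.6, 0.6, 1.1]
grip_width: 1.001
grasp_force: 0.0
```

Request:
{"method": "jog_arm", "body": {"increments": [[0,0,0,0,0,0,1]]}}

```text
clock: 6.95
position: [0.4535, -0.2532, 0.2622]
ee_rot: [0.278, 0.864, -0.126, 0.4]
ft_force: [-0.4, -0.3, -0.4]
grip_width: 1.0
grasp_force: 0.0
```

Run:
```python
from h import *
st()
goal([.4364,-.316,.14],-35.9,30)
```

```text
{'clock': 6.95, 'joint_pos': [0.1223, -0.4009, 0.1069, 2.3953, 0.8387, 0.4457, 0.545], 'position': [0.4535, -0.2532, 0.2622], 'ee_rot': [0.2782, 0.864, -0.1262, 0.4002], 'ft_force': [-0.3513, -0.3423, -0.3672], 'grip_width': 0.9999}
shift [ 0.0793 -0.0616  0.0904] rot [ 0.0074 -0.1812 -0.0005] tcp [ 0.4322 -0.313   0.143 ]
```

Request:
{"method": "jog_arm", "body": {"increments": [[0.016,-0.02,0.018,0,0,0,1],[0.032,-0.04,0.036,0,-0.04,0,1],[0.048,-0.0616,0.054,0,-0.08,0,1],[0.064,-0.0616,0.072,0,-0.12,0,1],[0.079,-0.0616,0.09,0,-0.18,0,1]]}}

```text
clock: 7.37
position: [0.4527, -0.289, 0.2595]
ee_rot: [0.279, 0.842, -0.165, 0.43]
ft_force: [0.3, -1.2, -0.7]
grip_width: 0.999
grasp_force: 0.0
```

Request:
{"method": "jog_arm", "body": {"increments": [[0,0,0,0,0,0,1],[0,0,0,0,0,0,1]]}}

```text
clock: 7.53
position: [0.4523, -0.2889, 0.2595]
ee_rot: [0.279, 0.843, -0.165, 0.429]
ft_force: [-1.1, 0.8, 0.7]
grip_width: 0.999
grasp_force: 0.0
```

Run:
```python
from h import *
st()
goal([.4364,-.316,.14],-35.9,30)
goal([.4364,-.316,.052],-35.9,30)
```

```text
{'clock': 7.5333, 'joint_pos': [0.643, -0.3326, -0.2958, 2.4082, 0.9793, 0.2479, 0.3841], 'position': [0.4523, -0.2889, 0.2595], 'ee_rot': [0.2788, 0.8431, -0.165, 0.4293], 'ft_force': [-1.0524, 0.7942, 0.6856], 'grip_width': 0.9993}
shift [ 0.0967 -0.0268  0.067 ] rot [-0.0481 -0.0926  0.0152] tcp [ 0.4322 -0.313   0.143 ]
shift [ 0.1685 -0.0234  0.1178] rot [-0.0481 -0.0926  0.0152] tcp [ 0.4322 -0.313   0.055 ]
```

```bash
cat > kin.py <<'E'
import numpy as np, itertools
from scipy.spatial.transform import Rotation as Rot
from scipy.optimize import least_squares
D=[([-1.255,.333,-.065,1.461,.022,1.35,-.088],[.208,.589,.256],[.169,.986,-.001,0]),
([-.548,.5,.234,1.469,-.118,1.182,.93],[.6393,.2035,.1532],[.171,.985,0,.003]),
([-.5404,.5985,.2117,1.5446,-.14,1.0138,.9418],[.6347,.2082,.0543],[.1686,.9857,-.0001,-.0002]),
([-.4394,.161,.335,1.6399,-.0558,1.3396,.8364],[.556,.0341,.2767],[.3137,.9495,.0028,.0043]),
([-.3634,-.3036,.3185,2.1342,.5444,.917,.6489],[.4877,-.1498,.2806],[.2986,.9152,-.0847,.2573]),
([.1223,-.4009,.1069,2.3953,.8387,.4457,.545],[.4535,-.2532,.2622],[.2782,.864,-.1262,.4002]),
([.643,-.3326,-.2958,2.4082,.9793,.2479,.3841],[.4523,-.2889,.2595],[.2788,.8431,-.165,.4293])]
def fk(q,p,s):
    # p: joint offsets vectors (x,z) before joints 2..7+tool ; s: signs of z joints
    R=Rot.identity();x=np.zeros(3)
    off=p[:16].reshape(8,2)
    for i in range(7):
        x=x+R.apply([off[i,0],0,off[i,1]])
        R=R*Rot.from_euler('zyzyzyz'[i],s[i]*q[i]+ (p[16] if i==6 else p[17] if i==0 else 0))
    return x+R.apply([off[7,0],0,off[7,1]]),R
E
python3 - <<'E'
from kin import *
best=[]
for s1,s3,s5,s7 in itertools.product([1,-1],repeat=4):
  s=[s1,1,s3,1,s5,1,s7]
  def f(p):
    r=[]
    for q,x,o in D:
        a,R=fk(q,p,s); r+=list(a-x)+list(.3*(R.inv()*Rot.from_quat(o)).as_rotvec())
    return np.r_[r,1e-4*p[:16]]
  for o7 in(0,np.pi/2,np.pi,-np.pi/2):
   for o0 in(0,np.pi):
    p0=np.r_[np.array([[0,.15],[0,.15],[0,.2],[0,.2],[0,.2],[0,.2],[0,.1],[0,.2]]).ravel(),o7,o0]
    z=least_squares(f,p0); best.append((z.cost,s,z.x))
best.sort(key=lambda b:b[0])
for b in best[:3]: print(b[0],b[1],b[2].round(3))
np.save('p.npy',np.r_[best[0][2],best[0][1]])
E
```

```text
0.0001621963465774098 [-1, 1, -1, 1, -1, 1, -1] [-0.006  0.156  0.003  0.156 -0.025  0.231 -0.008  0.229  0.043  0.269
  0.011  0.272  0.017  0.163 -0.033  0.163  1.548 -0.027]
0.00016219634660602714 [-1, 1, -1, 1, -1, 1, -1] [-0.006  0.156  0.003  0.156 -0.025  0.23  -0.008  0.231  0.043  0.268
  0.011  0.273  0.017  0.163 -0.033  0.164  1.548 -0.027]
0.00016219634662051075 [-1, 1, -1, 1, -1, 1, -1] [-0.006  0.156  0.003  0.156 -0.025  0.233 -0.008  0.228  0.043  0.271
  0.011  0.27   0.017  0.164 -0.033  0.163  1.548 -0.027]
```

```bash
cat >> kin.py <<'E'
S=[-1,1,-1,1,-1,1,-1]
def P(v): return np.array([0,v[0],0,0,0,v[1],v[4],0,-v[4],v[2],0,0,v[5],0,0,v[3],np.pi/2,0])
lo=np.array([-2.6,-.5,-1.47,.16,-1.27,.06,-2.6]);hi=np.array([2.6,2.12,1.34,2.42,4.41,2.06,2.6])
def tgt(p,az,e,roll=0):
    a,b=np.radians([az,e]);z=np.array([np.cos(b)*np.cos(a),np.cos(b)*np.sin(a),-np.sin(b)]);y=np.array([-np.sin(a),np.cos(a),0])
    R=Rot.from_matrix(np.c_[np.cross(y,z),y,z])*Rot.from_euler('z',roll,degrees=True)
    return np.asarray(p)-.006*z,R
def ik(x,R,p,q0):
    def f(q):
        a,Q=fk(q,p,S);return np.r_[(a-x)*10,(Q.inv()*R).as_rotvec()*3,.002*(q-q0)]
    z=least_squares(f,np.clip(q0,lo+.03,hi-.03),bounds=(lo+.02,hi-.02));return z.x,np.linalg.norm(f(z.x)[:6])
E
python3 - <<'E'
from kin import *
def f(v):
    r=[]
    for q,x,o in D:
        a,R=fk(q,P(v),S); r+=list(a-x)+list(.3*(R.inv()*Rot.from_quat(o)).as_rotvec())
    return np.array(r)
z=least_squares(f,[.31,.46,.54,.33,0,0]);print(z.x.round(4),abs(z.fun).max());np.save('v.npy',z.x);p=P(z.x)
rng=np.random.default_rng(0)
q0=np.array(D[3][0])
for az in(-60,-75,-90,-105,-126,54,90,20):
  for e in(20,30,45):
    out=[]
    q=None
    for nm,pt,ee,ro in(('grasp',[.4364,-.316,.052],e,0),('stand',[.4895,.297,.136],e,0),('pour0',[.554,.034,.16],0,0),('pour+',[.554,.034,.14],0,130),('pour-',[.554,.034,.14],0,-130)):
        b=min((ik(*tgt(pt,az,ee,ro),p,q0 if k==0 else rng.uniform(lo,hi)) for k in range(5)),key=lambda t:t[1])
        out.append(f'{nm} {b[1]:.3f}')
        if nm=='grasp': g=b[0].round(2)
    print(az,e,out,g)
E
```

```text
[ 0.3434  0.5114  0.5495  0.4031 -0.0534  0.0123] 0.04418942914027621
-60 20 ['grasp 0.000', 'stand 0.000', 'pour0 0.000', 'pour+ 0.000', 'pour- 0.000'] [ 1.1   1.48 -0.95  2.38  2.77  2.04 -0.84]
-60 30 ['grasp 0.024', 'stand 0.000', 'pour0 0.000', 'pour+ 0.274', 'pour- 0.000'] [ 1.42  1.93 -1.32  2.4   3.03  2.04 -0.16]
-60 45 ['grasp 0.000', 'stand 0.000', 'pour0 0.000', 'pour+ 0.000', 'pour- 0.000'] [ 1.19  0.56 -1.06  2.37  1.87  0.99 -0.74]
-75 20 ['grasp 0.000', 'stand 0.000', 'pour0 0.000', 'pour+ 0.000', 'pour- 0.000'] [-1.32  1.56  1.13  2.21 -0.31  0.35 -0.09]
-75 30 ['grasp 0.000', 'stand 0.000', 'pour0 0.000', 'pour+ 0.000', 'pour- 0.000'] [-0.42  0.65  0.33  2.25  1.46  0.84 -1.25]
-75 45 ['grasp 0.000', 'stand 0.000', 'pour0 0.000', 'pour+ 0.000', 'pour- 0.000'] [-0.64  0.51  0.78  2.23  1.    0.48 -0.6 ]
-90 20 ['grasp 0.000', 'stand 0.000', 'pour0 0.000', 'pour+ 0.000', 'pour- 0.000'] [ 0.3   0.93 -0.49  2.02  1.57  1.62 -1.33]
-90 30 ['grasp 0.000', 'stand 0.000', 'pour0 0.000', 'pour+ 0.000', 'pour- 0.000'] [ 0.75  1.05 -0.97  2.06  1.76  1.79 -1.17]
-90 45 ['grasp
[... 1314 characters left out ...]
ur+ 0.000', 'pour- 0.000'] [ 1.1   1.19 -0.16  1.11 -0.46  1.91 -2.09]
90 30 ['grasp 0.000', 'stand 0.000', 'pour0 0.000', 'pour+ 0.000', 'pour- 0.000'] [ 0.89  1.07  0.17  1.21 -0.61  1.85 -1.95]
90 45 ['grasp 2.199', 'stand 0.000', 'pour0 0.000', 'pour+ 0.000', 'pour- 0.000'] [ 1.57  1.32 -1.45  1.64  0.87  1.47  2.58]
20 20 ['grasp 0.031', 'stand 0.452', 'pour0 0.043', 'pour+ 0.000', 'pour- 0.000'] [ 0.56  1.25  0.94  2.    4.39  2.04 -1.89]
20 30 ['grasp 0.000', 'stand 0.345', 'pour0 0.043', 'pour+ 0.000', 'pour- 0.000'] [ 0.39  1.24  1.13  2.04  4.39  1.99 -2.02]
20 45 ['grasp 0.000', 'stand 0.000', 'pour0 0.043', 'pour+ 0.000', 'pour- 0.000'] [ 2.26  1.24 -1.4   2.06  0.67  0.7   2.58]
```

Run:
```python
from h import *
goal([.4364,-.316,.20],-65,35)
goal([.4364,-.316,.20],-90,30)
```

```text
shift [ 0.0469 -0.0267  0.0327] rot [0.367  0.0046 0.3048] tcp [ 0.4343 -0.3115  0.2034]
shift [ 0.0465 -0.0248  0.0339] rot [ 0.7486 -0.0678  0.5222] tcp [ 0.4364 -0.3108  0.203 ]
```

Request:
{"method": "jog_arm", "body": {"increments": [[0,0,0,0.1,0,0.07,1],[0,0,0,0.2,0,0.14,1],[0,0,0,0.3,-0.02,0.21,1],[0,0,0,0.4,-0.03,0.28,1],[0,0,0,0.5,-0.04,0.35,1]]}}

```text
clock: 7.95
position: [0.4513, -0.2871, 0.2595]
ee_rot: [0.508, 0.712, -0.293, 0.386]
ft_force: [1.4, -0.8, -1.2]
grip_width: 0.999
grasp_force: 0.0
```

Request:
{"method": "jog_arm", "body": {"increments": [[0,0,0,0.1,0,0.07,1],[0,0,0,0.2,0,0.14,1],[0,0,0,0.25,-0.02,0.17,1],[0,0,0,0.25,-0.02,0.17,1],[0,0,0,0.25,-0.02,0.17,1]]}}

```text
clock: 8.37
position: [0.4522, -0.2874, 0.2574]
ee_rot: [0.605, 0.624, -0.349, 0.349]
ft_force: [-0.8, 0.8, 0.3]
grip_width: 1.003
grasp_force: 0.0
```

Run:
```python
from h import *
st()
goal([.4364,-.316,.15],-90,30)
```

```text
{'clock': 8.3667, 'joint_pos': [0.7001, 0.1827, -0.8124, 2.0492, 1.1889, 1.4082, -0.5873], 'position': [0.4522, -0.2874, 0.2574], 'ee_rot': [0.6052, 0.6243, -0.3494, 0.3492], 'ft_force': [-0.849, 0.821, 0.2789], 'grip_width': 1.0028}
shift [ 0.0781 -0.015   0.0734] rot [ 0.0134 -0.0137  0.0235] tcp [ 0.4364 -0.3108  0.153 ]
```

Good, the arm tracks freely at this heading. I'll lower towards the jar.

Request:
{"method": "jog_arm", "body": {"increments": [[0.016,-0.015,0.015,0.013,-0.014,0.023,1],[0.035,-0.015,0.033,0.013,-0.014,0.023,1],[0.054,-0.015,0.051,0.013,-0.014,0.023,1],[0.072,-0.015,0.068,0.013,-0.014,0.023,1],[0.078,-0.015,0.073,0.013,-0.014,0.023,1]]}}

```text
clock: 8.78
position: [0.4342, -0.3132, 0.1523]
ee_rot: [0.613, 0.611, -0.355, 0.354]
ft_force: [-1.4, 0.3, -0.7]
grip_width: 0.999
grasp_force: 0.0
```

Request:
{"method": "jog_arm", "body": {"increments": [[0,0,0,0,0,0,1],[0,0,0,0,0,0,1]]}}

```text
clock: 8.95
position: [0.4367, -0.3125, 0.1561]
ee_rot: [0.613, 0.61, -0.354, 0.356]
ft_force: [0.1, -0.1, 0.2]
grip_width: 1.001
grasp_force: 0.0
```

Run:
```python
from h import *
st()
goal([.4364,-.316,.053],-90,30)
a=shot('scene','s4')
```

```text
{'clock': 8.95, 'joint_pos': [0.6707, 0.3766, -0.7504, 2.1379, 1.3653, 1.3981, -0.8531], 'position': [0.4367, -0.3125, 0.1561], 'ee_rot': [0.613, 0.6098, -0.354, 0.3563], 'ft_force': [0.0929, -0.1307, 0.1933], 'grip_width': 1.0008}
shift [ 0.0878 -0.0008  0.0481] rot [ 0.0006  0.0053 -0.0056] tcp [ 0.4364 -0.3108  0.056 ]
```

View pics/s4.png

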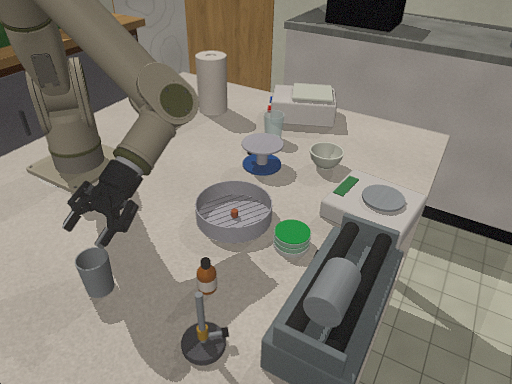

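The picture shows the gripper straddling the space above the jar (95,272), and the stray in the sieve at (235,213). Descending.

Request:
{"method": "jog_arm", "body": {"increments": [[0.018,0,0.01,0,0,0,1],[0.036,0,0.02,0,0,0,1],[0.053,0,0.029,0,0,0,1],[0.07,0,0.038,0,0,0,1],[0.078,0,0.043,0,0,0,1]]}}

```text
clock: 9.42
position: [0.4376, -0.3114, 0.0659]
ee_rot: [0.613, 0.609, -0.354, 0.357]
ft_force: [-0.3, 0.4, 0.1]
grip_width: 1.002
grasp_force: 0.0
```

Request:
{"method": "jog_arm", "body": {"increments": [[0.005,0,0.003,0,0,0,1],[0.01,0,0.005,0,0,0,1],[0.01,0,0.005,0,0,0,1]]}}

```text
clock: 9.67
position: [0.4377, -0.311, 0.0553]
ee_rot: [0.614, 0.609, -0.354, 0.357]
ft_force: [0.6, 0.6, -0.6]
grip_width: 1.0
grasp_force: 0.0
```

Run:
```python
from h import *
st()
goal([.4364,-.316,.053],-90,30)
```

```text
{'clock': 9.6667, 'joint_pos': [0.5945, 0.6176, -0.6714, 2.1418, 1.5156, 1.4307, -1.0738], 'position': [0.4377, -0.311, 0.0553], 'ee_rot': [0.6136, 0.6092, -0.3537, 0.3568], 'ft_force': [0.5759, 0.592, -0.6196], 'grip_width': 1.0003}
shift [-0.0005 -0.0013 -0.0005] rot [ 0.0007  0.0057 -0.0076] tcp [ 0.4364 -0.3108  0.056 ]
```

Request:
{"method": "jog_arm", "body": {"increments": [[0,-0.001,0,0,0,0,0.6],[0,-0.001,0,0,0,0,0.4],[0,-0.001,0,0,0,0,0.2],[0,-0.001,0,0,0,0,0.0],[0,-0.001,0,0,0,0,-0.3]], "grip_force": 60}}

```text
clock: 10.08
position: [0.4366, -0.3113, 0.0563]
ee_rot: [0.614, 0.609, -0.354, 0.358]
ft_force: [-2.8, 2.5, 6.4]
grip_width: 0.726
grasp_force: 65.1
```

Request:
{"method": "jog_arm", "body": {"increments": [[0,0,0,0,0,0,-1],[0,0,0,0,0,0,-1],[0,0,0,0,0,0,-1],[0,0,0,0,0,0,-1]]}}

```text
clock: 10.42
position: [0.4367, -0.3114, 0.0563]
ee_rot: [0.614, 0.609, -0.354, 0.358]
ft_force: [-2.4, 2.4, 6.6]
grip_width: 0.732
grasp_force: 65.2
```

Run:
```python
from h import *
o=st();t=shot('top');X=cloud(t);q=X[233:283,377:427].reshape(-1,3);q=q[(q[:,2]>.08)&(q[:,2]<.098)];print(len(q),q.mean(0),q.min(0),q.max(0))
goal([.437,-.316,.16],-90,30)
goal([.56,.02,.20],-90,10)
```

```text
{'clock': 10.4167, 'joint_pos': [0.5957, 0.6151, -0.672, 2.1444, 1.5158, 1.4316, -1.075], 'position': [0.4367, -0.3114, 0.0563], 'ee_rot': [0.6135, 0.6085, -0.3542, 0.3576], 'ft_force': [-2.3785, 2.433, 6.6482], 'grip_width': 0.7318}
430 [ 0.43652486 -0.28995837  0.08917957] [ 0.37656192 -0.349079    0.08010582] [ 0.49614401 -0.24017019  0.09799839]
shift [-0.0925  0.0012 -0.0531] rot [ 0.0007  0.0076 -0.0086] tcp [ 0.437  -0.3108  0.163 ]
shift [ 0.0416  0.1232 -0.3647] rot [-0.0008 -0.3414 -0.0086] tcp [0.56   0.0259 0.201 ]
```

Request:
{"method": "jog_arm", "body": {"increments": [[-0.01,0,-0.006,0,0,0,-1],[-0.03,0,-0.017,0,0,0,-1],[-0.055,0,-0.032,0,0,0,-1],[-0.08,0,-0.046,0,0,0,-1],[-0.105,0,-0.061,0,0,0,-1]]}}

```text
clock: 10.88
position: [0.4352, -0.3098, 0.1772]
ee_rot: [0.613, 0.61, -0.354, 0.356]
ft_force: [0.0, -1.2, -2.7]
grip_width: 0.728
grasp_force: 66.0
```

Request:
{"method": "jog_arm", "body": {"increments": [[-0.02,0,-0.012,0,0,0,-1],[-0.03,0,-0.018,0,0,0,-1],[-0.03,0,-0.018,0,0,0,-1]]}}

```text
clock: 11.13
position: [0.4362, -0.3092, 0.2144]
ee_rot: [0.614, 0.608, -0.353, 0.359]
ft_force: [0.4, 0.3, -3.2]
grip_width: 0.726
grasp_force: 66.0
```

Run:
```python
from h import *
st()
goal([.58,.02,.22],-90,10)
```

```text
{'clock': 11.1333, 'joint_pos': [0.713, 0.2483, -0.7909, 2.1133, 1.2764, 1.3884, -0.7247], 'position': [0.4362, -0.3092, 0.2144], 'ee_rot': [0.6139, 0.6082, -0.353, 0.3587], 'ft_force': [0.4098, 0.2815, -3.1854], 'grip_width': 0.7258}
shift [ 0.1612  0.1429 -0.2943] rot [ 0.0009 -0.3415 -0.0114] tcp [0.58   0.0259 0.221 ]
```

Run:
```python
from h import *
goal([.52,.034,.19],-90,2)
```

```text
shift [ 0.1943  0.0825 -0.2915] rot [ 1.000e-04 -4.812e-01 -1.140e-02] tcp [0.52   0.04   0.1902]
```

Request:
{"method": "jog_arm", "body": {"increments": [[0.008,0.004,-0.014,0,-0.02,0,-1],[0.024,0.012,-0.042,0,-0.06,0,-1],[0.045,0.02,-0.072,0,-0.11,0,-1],[0.065,0.028,-0.102,0,-0.16,0,-1],[0.085,0.036,-0.132,0,-0.21,0,-1]]}}

```text
clock: 11.55
position: [0.4717, -0.1513, 0.2022]
ee_rot: [0.572, 0.568, -0.417, 0.419]
ft_force: [1.2, -0.3, -3.8]
grip_width: 0.723
grasp_force: 66.3
```

Run:
```python
from h import *
st();goal([.52,.034,.19],-90,2)
```

```text
{'clock': 11.55, 'joint_pos': [0.3111, 0.5572, -0.8226, 1.9965, 1.3011, 1.8894, -1.0273], 'position': [0.4717, -0.1513, 0.2022], 'ee_rot': [0.5723, 0.5679, -0.4171, 0.4194], 'ft_force': [1.1681, -0.3297, -3.7958], 'grip_width': 0.7228}
shift [ 0.0692  0.0476 -0.1789] rot [-0.0021 -0.2701 -0.0067] tcp [0.52   0.04   0.1902]
```

Request:
{"method": "jog_arm", "body": {"increments": [[0.013,0.009,-0.034,0,-0.05,0,-1],[0.026,0.018,-0.068,0,-0.1,0,-1],[0.04,0.028,-0.104,0,-0.16,0,-1],[0.055,0.038,-0.142,0,-0.22,0,-1],[0.069,0.0476,-0.179,0,-0.27,0,-1]]}}

```text
clock: 11.97
position: [0.5075, -0.0143, 0.1904]
ee_rot: [0.519, 0.519, -0.482, 0.478]
ft_force: [0.2, -0.9, -4.2]
grip_width: 0.726
grasp_force: 66.4
```

Run:
```python
from h import *
st();goal([.52,.034,.19],-90,2);goal([.52,.034,.19],-90,15)
```

```text
{'clock': 11.9667, 'joint_pos': [-0.2989, 0.74, -0.3905, 1.7608, 1.1643, 2.0476, -1.092], 'position': [0.5075, -0.0143, 0.1904], 'ee_rot': [0.5194, 0.5188, -0.482, 0.4783], 'ft_force': [0.2085, -0.8516, -4.1585], 'grip_width': 0.7262}
shift [ 0.0044  0.0123 -0.0542] rot [-0.0044 -0.043   0.0031] tcp [0.52   0.04   0.1902]
shift [ 0.003   0.0123 -0.0541] rot [-0.0047  0.1839  0.0026] tcp [0.52   0.0398 0.1916]
```

Request:
{"method": "jog_arm", "body": {"increments": [[0.001,0.003,-0.015,0,0,0,-1],[0.003,0.008,-0.035,0,0,0,-1],[0.004,0.012,-0.054,0,0,0,-1],[0.004,0.012,-0.054,0,0,0,-1]]}}

```text
clock: 12.3
position: [0.5201, 0.0429, 0.1908]
ee_rot: [0.519, 0.521, -0.48, 0.479]
ft_force: [-1.0, 1.5, -2.9]
grip_width: 0.729
grasp_force: 66.4
```

Run:
```python
from h import *
st();goal([.52,.034,.165],-90,5)
```

```text
{'clock': 12.3, 'joint_pos': [-0.4682, 0.7744, -0.2718, 1.6535, 1.0879, 2.0498, -1.0487], 'position': [0.5201, 0.0429, 0.1908], 'ee_rot': [0.5191, 0.5208, -0.4798, 0.4786], 'ft_force': [-0.9787, 1.4763, -2.9129], 'grip_width': 0.7288}
shift [ 0.0249 -0.      0.0049] rot [0.0004 0.0056 0.003 ] tcp [0.52   0.04   0.1655]
```

Request:
{"method": "jog_arm", "body": {"increments": [[0.01,0,0.003,0,0,-0.12,-1],[0.018,0,0.005,0,0,-0.24,-1],[0.026,0,0.005,0,0,-0.36,-1],[0.034,0,0.005,0,0,-0.48,-1],[0.04,0,0.005,0,0,-0.6,-1]]}}

```text
clock: 12.72
position: [0.5192, 0.0362, 0.1502]
ee_rot: [0.341, 0.65, -0.603, 0.312]
ft_force: [0.0, 0.1, -3.8]
grip_width: 0.724
grasp_force: 66.3
```

Request:
{"method": "jog_arm", "body": {"increments": [[0,0,0,0,0,-0.12,-1],[0,0,0,0,0,-0.24,-1],[0,0,0,0,0,-0.36,-1],[0,0,0,0,0,-0.48,-1],[0,0,0,0,0,-0.6,-1]]}}

```text
clock: 13.13
position: [0.5193, 0.0362, 0.1508]
ee_rot: [0.134, 0.722, -0.668, 0.12]
ft_force: [-0.0, 0.5, -2.8]
grip_width: 0.727
grasp_force: 66.3
```

Run:
```python
from h import *
st();goal([.52,.034,.15],-90,5,-130)
```

```text
{'clock': 13.1333, 'joint_pos': [-0.4213, 0.8491, -0.3198, 1.6479, 1.1059, 2.0468, 0.0888], 'position': [0.5193, 0.0362, 0.1508], 'ee_rot': [0.134, 0.7223, -0.6678, 0.1202], 'ft_force': [-0.0393, 0.4761, -2.8103], 'grip_width': 0.7266}
shift [-0.0004  0.0008 -0.0037] rot [-0.0073 -0.0068 -1.0601] tcp [0.52   0.04   0.1505]
```

Request:
{"method": "jog_arm", "body": {"increments": [[0,0,0,0,0,-0.09,-1],[0,0,0,0,0,-0.18,-1],[0,0,0,0,0,-0.27,-1],[0,0,0,0,0,-0.36,-1],[0,0,0,0,0,-0.45,-1]]}}

```text
clock: 13.55
position: [0.5194, 0.0362, 0.1509]
ee_rot: [-0.03, 0.734, -0.678, -0.031]
ft_force: [-0.6, 0.0, -3.8]
grip_width: 0.725
grasp_force: 66.3
```

Request:
{"method": "jog_arm", "body": {"increments": [[0,0,0,0,0,-0.09,-1],[0,0,0,0,0,-0.18,-1],[0,0,0,0,0,-0.27,-1],[0,0,0,0,0,-0.36,-1],[0,0,0,0,0,-0.45,-1]]}}

```text
clock: 13.97
position: [0.5193, 0.0363, 0.1509]
ee_rot: [-0.193, 0.709, -0.654, -0.182]
ft_force: [-0.1, 0.4, -3.8]
grip_width: 0.728
grasp_force: 66.3
```

Request:
{"method": "jog_arm", "body": {"increments": [[0,0,0,0,0,-0.09,-1],[0,0,0,0,0,-0.18,-1],[0,0,0,0,0,-0.27,-1],[0,0,0,0,0,-0.34,-1],[0,0,0,0,0,-0.34,-1]]}}

```text
clock: 14.38
position: [0.5194, 0.0363, 0.1511]
ee_rot: [-0.31, 0.666, -0.614, -0.289]
ft_force: [0.4, 1.1, -2.5]
grip_width: 0.724
grasp_force: 66.4
```

Run:
```python
from h import *
st();a=shot('scene','s5');red(a,-.01,.2,20);red(shot('top'),-.01,.1,15)
```

```text
{'clock': 14.3833, 'joint_pos': [-0.4179, 0.8497, -0.3243, 1.6477, 1.108, 2.0493, 1.3254], 'position': [0.5194, 0.0363, 0.1511], 'ee_rot': [-0.3097, 0.6661, -0.6138, -0.2894], 'ft_force': [0.4426, 1.1281, -2.4823], 'grip_width': 0.7237}
[240. 188.] [236 184   9   8  57] [0.553  0.0727 0.0719] [0.536 0.066 0.06 ] [0.56  0.082 0.08 ]
[240. 197.] [236 193   9   9  49] [0.562  0.0544 0.0562] [0.553 0.047 0.045] [0.569 0.07  0.064]
[246. 210.] [243 206   8   9  52] [0.5812 0.0527 0.0235] [0.572 0.048 0.01 ] [0.59  0.066 0.031]
[257. 210.] [254 207   8   7  49] [0.6059 0.0707 0.0207] [0.596 0.062 0.01 ] [0.613 0.081 0.027]
[234. 213.] [231 209   7   9  53] [0.559  0.0283 0.022 ] [0.55  0.022 0.006] [0.565 0.041 0.027]
[246. 190.] [242 187   9   7  42] [0.6127 0.0744 0.0244] [0.604 0.064 0.019] [0.621 0.085 0.033]
[ 32. 291.] [ 26 288  12   8  69] [0.3526 0.6059 0.0524] [0.343 0.595 0.024] [0.36  0.632 0.06 ]
```

View pics/s5.png

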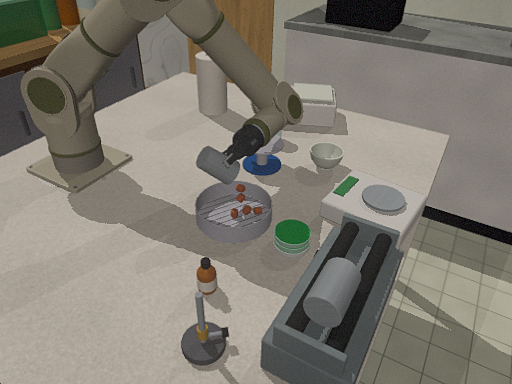

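The jar is tipped at about (218,163). Three stones lie in the sieve and two are still falling at (240,188) and (240,197). I'll wait and recheck, then raise the jar.

Request:
{"method": "jog_arm", "body": {"increments": [[0,0,0,0,0,-0.08,-1],[0,0,0,0,0,-0.08,-1],[0,0,0,0,0,-0.08,-1],[0,0,0,0,0,-0.08,-1],[0,0,0,0,0,-0.08,-1]]}}

```text
clock: 14.9
position: [0.5196, 0.0367, 0.152]
ee_rot: [-0.334, 0.655, -0.602, -0.312]
ft_force: [0.4, 0.8, -2.9]
grip_width: 0.73
grasp_force: 66.4
```

Run:
```python
from h import *
st();red(shot('scene'),-.01,.2,20)
goal([.52,.034,.20],-90,5,-70)
```

```text
{'clock': 14.9, 'joint_pos': [-0.4181, 0.8482, -0.3244, 1.6466, 1.1076, 2.0501, 1.4007], 'position': [0.5196, 0.0367, 0.152], 'ee_rot': [-0.3339, 0.6545, -0.6024, -0.3117], 'ft_force': [0.4302, 0.7522, -2.8526], 'grip_width': 0.7304}
[239. 196.] [236 193   8   8  49] [0.5333 0.0954 0.021 ] [0.525 0.09  0.004] [0.54  0.126 0.03 ]
[255. 199.] [252 195   8   9  51] [0.5754 0.1088 0.0203] [0.564 0.104 0.006] [0.583 0.124 0.026]
[246. 210.] [243 206   7  10  58] [0.58   0.0527 0.0223] [0.57  0.047 0.006] [0.587 0.065 0.027]
[234. 213.] [231 209   7   9  54] [0.5595 0.0291 0.0221] [0.548 0.022 0.005] [0.565 0.04  0.028]
[263. 215.] [261 212   7   7  23] [0.6304 0.0572 0.0236] [0.624 0.015 0.013] [0.649 0.073 0.052]
shift [ 0.0388 -0.0283 -0.0072] rot [-0.0057 -0.0083  1.2983] tcp [0.52   0.04   0.2005]
```

Request:
{"method": "jog_arm", "body": {"increments": [[0.01,-0.007,-0.002,0,0,0.12,-1],[0.02,-0.014,-0.004,0,0,0.24,-1],[0.03,-0.022,-0.005,0,0,0.36,-1],[0.04,-0.029,-0.007,0,0,0.48,-1],[0.046,-0.034,-0.009,0,0,0.6,-1]]}}

```text
clock: 15.37
position: [0.5206, 0.0412, 0.211]
ee_rot: [-0.123, 0.724, -0.668, -0.118]
ft_force: [-0.6, 0.8, -1.5]
grip_width: 0.725
grasp_force: 66.4
```

Request:
{"method": "jog_arm", "body": {"increments": [[0,0,0,0,0,0.12,-1],[0,0,0,0,0,0.24,-1],[0,0,0,0,0,0.36,-1],[0,0,0,0,0,0.48,-1],[0,0,0,0,0,0.6,-1]]}}

```text
clock: 15.78
position: [0.5205, 0.0412, 0.2099]
ee_rot: [0.096, 0.729, -0.673, 0.085]
ft_force: [0.1, -0.7, -1.8]
grip_width: 0.729
grasp_force: 66.4
```

Request:
{"method": "jog_arm", "body": {"increments": [[0,0,0,0,0,0.12,-1],[0,0,0,0,0,0.24,-1],[0,0,0,0,0,0.36,-1],[0,0,0,0,0,0.48,-1],[0,0,0,0,0,0.6,-1]]}}

```text
clock: 16.2
position: [0.5205, 0.0411, 0.2098]
ee_rot: [0.307, 0.668, -0.618, 0.28]
ft_force: [-0.1, 0.2, -1.8]
grip_width: 0.727
grasp_force: 66.4
```

Request:
{"method": "jog_arm", "body": {"increments": [[0,0,0,0,0,0.12,-1],[0,0,0,0,0,0.24,-1],[0,0,0,0,0,0.36,-1],[0,0,0,0,0,0.48,-1],[0,0,0,0,0,0.6,-1]]}}

```text
clock: 16.62
position: [0.5205, 0.0412, 0.2099]
ee_rot: [0.49, 0.547, -0.508, 0.45]
ft_force: [0.9, -0.7, -2.8]
grip_width: 0.727
grasp_force: 66.5
```

Run:
```python
from h import *
st();goal([.52,.1,.24],-90,20);goal([.4895,.297,.20],-90,30)
c=shot('top','t6')
for p in(-90,-75,-60): goal([.4895,.297,.20],p,30)
```

```text
{'clock': 16.6167, 'joint_pos': [-0.6396, 0.7261, -0.0432, 1.6643, 1.0034, 1.9656, -0.8588], 'position': [0.5205, 0.0412, 0.2099], 'ee_rot': [0.4905, 0.5472, -0.5077, 0.4497], 'ft_force': [0.8738, -0.6944, -2.7519], 'grip_width': 0.7272}
shift [-0.0267 -0.004  -0.0668] rot [-0.0212  0.2684  0.1132] tcp [0.52   0.1056 0.2421]
shift [ 0.0312 -0.0291 -0.2595] rot [-0.0311  0.4427  0.1115] tcp [0.4895 0.3022 0.203 ]
shift [ 0.031  -0.0294 -0.2594] rot [-0.0289  0.4427  0.1028] tcp [0.4895 0.3022 0.203 ]
shift [ 0.0311 -0.0307 -0.2592] rot [-0.2804  0.4264  0.0237] tcp [0.4882 0.302  0.203 ]
shift [ 0.0312 -0.032  -0.2587] rot [-0.5311  0.4049 -0.0564] tcp [0.4869 0.3015 0.203 ]
```

View pics/t6.png

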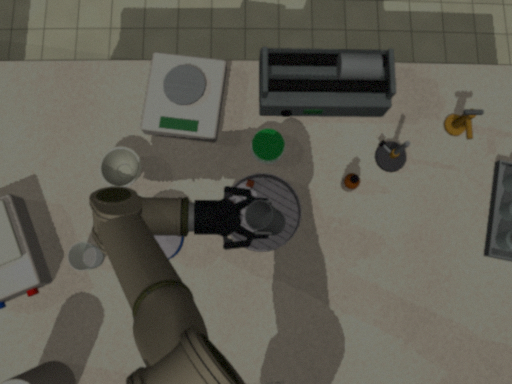

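The top view shows the jar upright and empty at (262,215) in the gripper. Next I'll move it over the stand.

```bash
cat >> h.py <<'E'
Rg=Rot.from_quat([.6135,.6085,-.3542,.3576])
def place(p):
    o=get_obs();R0=Rot.from_quat(o['ee_rot'])
    print('shift',R0.inv().apply(np.asarray(p)-o['position']).round(4),'rot',(R0.inv()*Rg).as_rotvec().round(4))
E
python3 - <<'E'
from h import *
place([.49,.302,.215])
i=cv2.imread('pics/t0.png');h=cv2.cvtColor(i,cv2.COLOR_BGR2HSV)
sub=h[200:275,120:195];print(sub[36,36],sub[5,5],sub[36,70])
E
```

```text
shift [ 0.019  -0.0302 -0.2601] rot [-0.0273  0.4351  0.1114]
[170   8  93] [30 27 85] [ 18  41 106]
```

Request:
{"method": "jog_arm", "body": {"increments": [[0,0,-0.01,0,0.03,0,-1],[0,-0.002,-0.035,0,0.08,0.02,-1],[0,-0.005,-0.07,0,0.14,0.04,-1],[0,-0.009,-0.105,-0.01,0.2,0.05,-1],[0,-0.013,-0.14,-0.015,0.25,0.06,-1]]}}

```text
clock: 17.08
position: [0.5082, 0.1828, 0.2235]
ee_rot: [0.561, 0.592, -0.426, 0.392]
ft_force: [0.1, 0.0, -2.2]
grip_width: 0.722
grasp_force: 66.5
```

Run:
```python
from h import *
st();place([.49,.302,.215])
```

```text
{'clock': 17.0833, 'joint_pos': [-0.7522, 0.7157, -0.099, 1.4351, 0.8038, 2.0179, -0.8724], 'position': [0.5082, 0.1828, 0.2235], 'ee_rot': [0.561, 0.5917, -0.4258, 0.3923], 'ft_force': [0.1131, 0.0256, -2.2089], 'grip_width': 0.7218}
shift [ 0.0485 -0.0167 -0.1094] rot [-0.019   0.1795  0.07  ]
```

Request:
{"method": "jog_arm", "body": {"increments": [[0.01,-0.004,-0.025,0,0.05,0.02,-1],[0.022,-0.008,-0.055,-0.01,0.1,0.04,-1],[0.036,-0.013,-0.085,-0.015,0.14,0.06,-1],[0.0485,-0.0167,-0.109,-0.019,0.18,0.07,-1],[0.0485,-0.0167,-0.109,-0.019,0.18,0.07,-1]]}}

```text
clock: 17.5
position: [0.4882, 0.3056, 0.2132]
ee_rot: [0.612, 0.611, -0.352, 0.357]
ft_force: [-0.7, 0.1, -2.0]
grip_width: 0.729
grasp_force: 66.5
```

Run:
```python
from h import *
st();place([.49,.302,.215]);place([.49,.302,.15])
t=shot('top','t7');s=shot('scene','s7')
for n,c in(('t',t),('s',s)):
    X=cloud(c).reshape(-1,3)
    q=X[(X[:,2]>.077)&(X[:,2]<.087)&(np.hypot(X[:,0]-.49,X[:,1]-.297)<.075)]
    (cx,cy),r=cv2.minEnclosingCircle(q[:,:2].astype(np.float32));print(n,len(q),cx,cy,r,np.median(q[:,2]))
i=np.hstack([cv2.resize(t['color'][180:300,60:220],(400,300)),cv2.resize(s['color'][90:210,190:350],(400,300))]);cv2.imwrite('pics/c7.png',i[:,:,::-1])
```

```text
{'clock': 17.5, 'joint_pos': [-0.8676, 0.7766, -0.11, 1.2315, 0.6599, 2.0311, -0.9733], 'position': [0.4882, 0.3056, 0.2132], 'ee_rot': [0.6117, 0.6115, -0.3524, 0.3574], 'ft_force': [-0.7395, 0.1223, -1.9795], 'grip_width': 0.7288}
shift [-0.0034  0.0018  0.0023] rot [ 0.0054 -0.0033  0.0046]
shift [0.053  0.0014 0.0345] rot [ 0.0054 -0.0033  0.0046]
t 1218 0.49058085680007935 0.29830658435821533 0.06545458734035492 0.08125370909364146
s 736 0.4914611876010895 0.29809507727622986 0.06773442775011063 0.08236799780877686
```

View pics/c7.png

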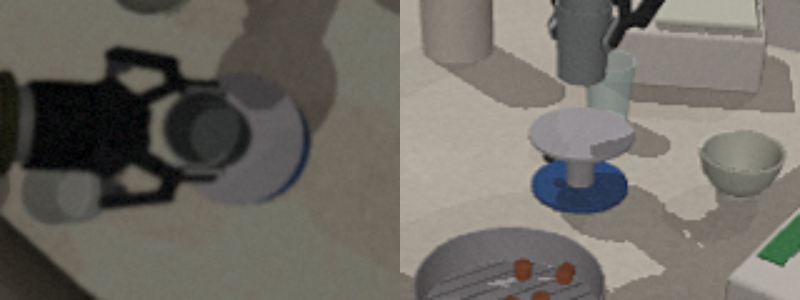

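The crops show the empty jar upright above the platform: rim at about (205,130) in the left crop, platform at (582,130) in the right. I'll check the jar's offset from the TCP by its rim, then lower.

Request:
{"method": "jog_arm", "body": {"increments": [[0.012,0.0014,0.008,0.005,-0.003,0.004,-1],[0.026,0.0014,0.017,0.005,-0.003,0.004,-1],[0.038,0.0014,0.025,0.005,-0.003,0.004,-1],[0.045,0.0014,0.03,0.005,-0.003,0.004,-1],[0.045,0.0014,0.03,0.005,-0.003,0.004,-1]]}}

```text
clock: 18.02
position: [0.4919, 0.2936, 0.1562]
ee_rot: [0.614, 0.604, -0.359, 0.36]
ft_force: [0.6, 0.2, -3.2]
grip_width: 0.724
grasp_force: 66.5
```

Run:
```python
from h import *
st()
for n in('top','scene'):
    c=shot(n);o=get_obs();zr=o['position'][2]-.0563+.09
    X=cloud(c).reshape(-1,3);d=X-[o['position'][0],o['position'][1]-.0046,zr]
    q=X[(np.hypot(d[:,0],d[:,1])<.0365)&(abs(d[:,2])<.006)]
    (cx,cy),r=cv2.minEnclosingCircle(q[:,:2].astype(np.float32));print(n,len(q),cx,cy,r,np.percentile(q[:,2],[5,50,95]).round(4),'exp',(o['position'][:2]-[0,.0046]),zr)
place([.4905,.3025,.142])
```

```text
{'clock': 18.0167, 'joint_pos': [-0.8542, 0.8382, -0.1049, 1.2647, 0.6497, 1.9648, -1.0296], 'position': [0.4919, 0.2936, 0.1562], 'ee_rot': [0.6139, 0.6037, -0.359, 0.3601], 'ft_force': [0.6144, 0.1853, -3.1711], 'grip_width': 0.7241}
top 132 0.4915955364704132 0.2890374958515167 0.03320872411131859 [0.186  0.189  0.1931] exp [0.49220119 0.28960855] 0.19146406854017073
scene 110 0.493149995803833 0.28914734721183777 0.034720782190561295 [0.1869 0.1902 0.1934] exp [0.49244816 0.29010543] 0.1925951205745568
shift [ 0.0185 -0.0022  0.0014] rot [-0.0049  0.0095 -0.0072]
```

Request:
{"method": "jog_arm", "body": {"increments": [[0.003,-0.002,-0.003,-0.005,0.009,-0.007,-1],[0.007,-0.002,-0.003,-0.005,0.009,-0.007,-1],[0.01,-0.002,-0.002,-0.005,0.009,-0.007,-1],[0.011,-0.002,-0.002,-0.005,0.009,-0.007,-1],[0.011,-0.002,-0.002,-0.005,0.009,-0.007,-1]]}}

```text
clock: 18.53
position: [0.4905, 0.3024, 0.1504]
ee_rot: [0.614, 0.609, -0.354, 0.358]
ft_force: [-0.6, 0.9, -2.6]
grip_width: 0.726
grasp_force: 66.5
```

Request:
{"method": "jog_arm", "body": {"increments": [[0,0,0,0,0,0,-1],[0,0,0,0,0,0,-1]]}}

```text
clock: 18.7
position: [0.4907, 0.3022, 0.1507]
ee_rot: [0.614, 0.608, -0.354, 0.358]
ft_force: [-0.0, -0.0, -2.7]
grip_width: 0.725
grasp_force: 66.5
```

Run:
```python
from h import *
st();place([.4905,.3025,.142]);place([.4905,.3025,.138])
```

```text
{'clock': 18.7, 'joint_pos': [-0.8603, 0.8463, -0.1103, 1.2551, 0.6457, 1.9571, -1.0341], 'position': [0.4907, 0.3022, 0.1507], 'ee_rot': [0.6138, 0.6084, -0.3535, 0.3578], 'ft_force': [-0.0404, -0.0486, -2.7271], 'grip_width': 0.7251}
shift [ 0.0077 -0.0003  0.0041] rot [ 0.0008 -0.0007 -0.0011]
shift [ 0.0112 -0.0003  0.006 ] rot [ 0.0008 -0.0007 -0.0011]
```

Pure vertical now: per mm down, (0.00087, 0, 0.0005).

Request:
{"method": "jog_arm", "body": {"increments": [[0.0017,0,0.001,0,0,0,-1],[0.0035,0,0.002,0,0,0,-1],[0.0052,0,0.003,0,0,0,-1],[0.007,0,0.004,0,0,0,-1],[0.0078,0,0.0045,0,0,0,-1]]}}

```text
clock: 19.12
position: [0.4907, 0.3021, 0.1412]
ee_rot: [0.614, 0.609, -0.354, 0.358]
ft_force: [0.2, -0.1, -1.1]
grip_width: 0.726
grasp_force: 66.5
```

Request:
{"method": "jog_arm", "body": {"increments": [[0.0005,0,0.0003,0,0,0,-1],[0.001,0,0.0006,0,0,0,-1],[0.0013,0,0.0008,0,0,0,-1],[0.0013,0,0.0008,0,0,0,-1]]}}

```text
clock: 19.45
position: [0.4908, 0.3022, 0.1401]
ee_rot: [0.614, 0.609, -0.354, 0.358]
ft_force: [0.4, -0.5, -2.3]
grip_width: 0.728
grasp_force: 66.5
```

Request:
{"method": "jog_arm", "body": {"increments": [[0.0004,0,0.00025,0,0,0,-1],[0.0009,0,0.0005,0,0,0,-1],[0.0009,0,0.0005,0,0,0,-1],[0.0009,0,0.0005,0,0,0,-1]]}}

```text
clock: 19.78
position: [0.4907, 0.3022, 0.139]
ee_rot: [0.614, 0.609, -0.354, 0.358]
ft_force: [-0.6, 0.3, -1.9]
grip_width: 0.727
grasp_force: 66.5
```

Request:
{"method": "jog_arm", "body": {"increments": [[0.0004,0,0.00025,0,0,0,-1],[0.0009,0,0.0005,0,0,0,-1],[0.0009,0,0.0005,0,0,0,-1],[0.0009,0,0.0005,0,0,0,-1]]}}

```text
clock: 20.12
position: [0.4908, 0.3022, 0.1381]
ee_rot: [0.614, 0.608, -0.354, 0.358]
ft_force: [0.9, 0.8, -1.8]
grip_width: 0.726
grasp_force: 66.5
```

Request:
{"method": "jog_arm", "body": {"increments": [[0.0004,0,0.00025,0,0,0,-1],[0.0009,0,0.0005,0,0,0,-1],[0.0009,0,0.0005,0,0,0,-1],[0.0009,0,0.0005,0,0,0,-1]]}}

```text
clock: 20.45
position: [0.4907, 0.3022, 0.138]
ee_rot: [0.614, 0.608, -0.354, 0.358]
ft_force: [-2.1, -0.1, 4.8]
grip_width: 0.726
grasp_force: 66.7
```

Run:
```python
from h import *
print(np.round(get_obs()['ft_force'],2))
s=shot('scene','s8');cv2.imwrite('pics/c8.png',cv2.resize(s['color'][85:205,190:350],(800,600),interpolation=cv2.INTER_CUBIC)[:,:,::-1])
```

```text
[-2.15 -0.11  4.78]
```

View pics/c8.png

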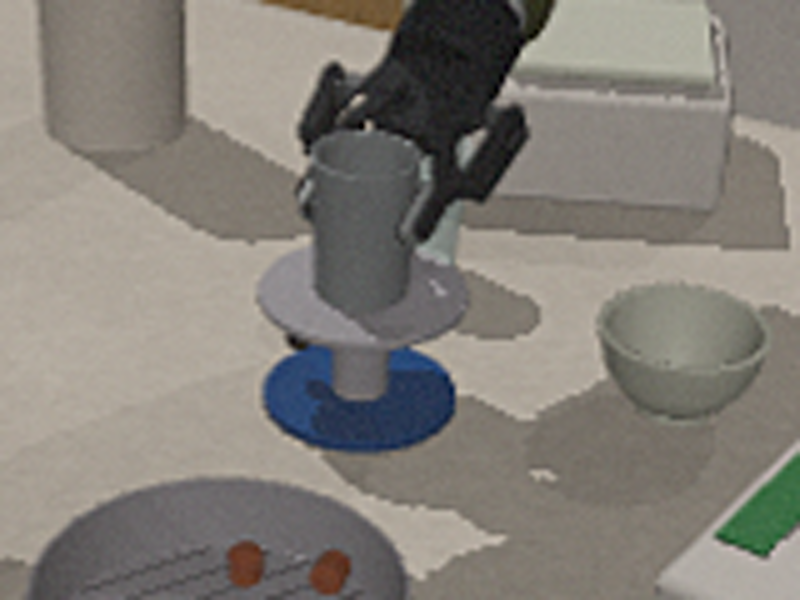

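The jar stands upright in mid-platform at (362,290). The vertical force has swung from -1.8 to +4.8 N, so it is resting. Releasing.

Request:
{"method": "jog_arm", "body": {"increments": [[0,0,0,0,0,0,0.45],[0,0,0,0,0,0,0.5],[0,0,0,0,0,0,0.6],[0,0,0,0,0,0,0.8],[0,0,0,0,0,0,1]], "grip_force": 20}}

```text
clock: 20.92
position: [0.4908, 0.3022, 0.1368]
ee_rot: [0.614, 0.609, -0.354, 0.358]
ft_force: [1.0, 0.1, 0.0]
grip_width: 0.996
grasp_force: 0.0
```

Request:
{"method": "jog_arm", "body": {"increments": [[0,0,0,0,0,0,1],[0,0,0,0,0,0,1],[0,0,0,0,0,0,1]]}}

```text
clock: 21.17
position: [0.4908, 0.3021, 0.1369]
ee_rot: [0.614, 0.609, -0.354, 0.358]
ft_force: [-0.6, 0.5, 0.0]
grip_width: 1.002
grasp_force: 0.0
```

Run:
```python
from h import *
st()
c=shot('top');X=cloud(c).reshape(-1,3);d=X-[.4905,.2975,.1715]
q=X[(np.hypot(d[:,0],d[:,1])<.038)&(abs(d[:,2])<.007)]
print(len(q),cv2.minEnclosingCircle(q[:,:2].astype(np.float32)))
```

```text
{'clock': 21.1667, 'joint_pos': [-0.8597, 0.863, -0.111, 1.258, 0.6435, 1.9415, -1.046], 'position': [0.4908, 0.3021, 0.1369], 'ee_rot': [0.6137, 0.6085, -0.3536, 0.3578], 'ft_force': [-0.6173, 0.5413, 0.0342], 'grip_width': 1.0025}
149 ((0.4898640513420105, 0.29783374071121216), 0.03330773115158081)
```

Request:
{"method": "jog_arm", "body": {"increments": [[0,0,-0.012,0,0,0,1],[0,0,-0.03,0,0,0,1],[0,0,-0.05,0,0,0,1],[0,0,-0.07,0,0,0,1],[0,0,-0.09,0,0,0,1]]}}

```text
clock: 21.63
position: [0.491, 0.3805, 0.1816]
ee_rot: [0.614, 0.608, -0.354, 0.357]
ft_force: [1.2, 0.4, -1.3]
grip_width: 1.001
grasp_force: 0.0
```

Request:
{"method": "jog_arm", "body": {"increments": [[-0.01,0,-0.02,0,0,0,1],[-0.03,0,-0.04,0,0,0,1],[-0.06,0,-0.06,0,0,0,1],[-0.06,0,-0.06,0,0,0,1],[-0.06,0,-0.06,0,0,0,1]]}}

```text
clock: 22.05
position: [0.4934, 0.3938, 0.2448]
ee_rot: [0.615, 0.603, -0.364, 0.354]
ft_force: [1.2, -1.5, -3.3]
grip_width: 0.996
grasp_force: 0.0
```

Run:
```python
from h import *
st();s=shot('scene','s9');red(s,-.01,.1,20)
c=shot('top');X=cloud(c).reshape(-1,3);d=X-[.4905,.2975,.1715]
q=X[(np.hypot(d[:,0],d[:,1])<.038)&(abs(d[:,2])<.007)]
print(len(q),cv2.minEnclosingCircle(q[:,:2].astype(np.float32)))
```

```text
{'clock': 22.05, 'joint_pos': [-1.3643, 1.1111, 0.9398, 0.9243, 0.0588, 2.057, -0.5093], 'position': [0.4934, 0.3938, 0.2448], 'ee_rot': [0.6148, 0.6033, -0.3645, 0.354], 'ft_force': [1.2117, -1.5279, -3.2997], 'grip_width': 0.9963}
[239. 197.] [236 193   7   9  48] [0.5332 0.0915 0.0216] [0.523 0.085 0.006] [0.54  0.122 0.027]
[256. 199.] [252 195   8   9  49] [0.5776 0.1095 0.0204] [0.568 0.104 0.008] [0.584 0.124 0.026]
[246. 211.] [243 207   7   9  54] [0.5809 0.0523 0.0214] [0.571 0.046 0.007] [0.587 0.065 0.026]
[234. 213.] [231 208   7  10  54] [0.5594 0.0295 0.022 ] [0.549 0.023 0.005] [0.565 0.042 0.027]
[264. 215.] [261 212   7   7  22] [0.6306 0.0567 0.0245] [0.625 0.053 0.013] [0.635 0.07  0.026]
148 ((0.4896796941757202, 0.2978164255619049), 0.033415988087654114)
```

View pics/s9.png

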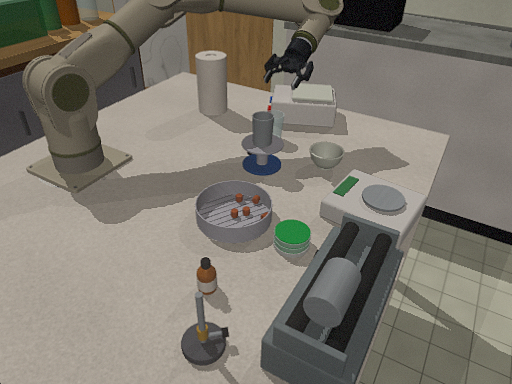

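The jar stands centred on the platform at (262,130), and all five stones are in the sieve. The gripper is clear at (290,70), and nothing else has been disturbed. One easing move away from the joint limit, then hand in.

Request:
{"method": "jog_arm", "body": {"increments": [[0,0,0,0,0.05,0,1],[0,0,0,0,0.1,0,1],[0,0,0,0,0.1,0,1],[0,0,0,0,0.1,0,1],[0,0,0,0,0.1,0,1]]}}

```text
clock: 22.57
position: [0.4932, 0.394, 0.2435]
ee_rot: [0.632, 0.62, -0.334, 0.323]
ft_force: [-0.3, -0.2, -0.3]
grip_width: 1.003
grasp_force: 0.0
```

Run:
```python
from h import *
st();print(workorder.hand_in())
```

```text
{'clock': 22.5667, 'joint_pos': [-1.3673, 1.0523, 0.9219, 0.9645, 0.0168, 2.005, -0.5379], 'position': [0.4932, 0.394, 0.2435], 'ee_rot': [0.6316, 0.6203, -0.3343, 0.3233], 'ft_force': [-0.3346, -0.1705, -0.3106], 'grip_width': 1.0029}
the job is handed in; nothing more can be done
None
```

All five stones are in the sieve and the empty jar stands upright, centred on the stand's platform; I handed the job in at 22.6 s with the arm clear. I put the loose stone in before tipping out the jar.

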